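# Nest the two matching food tubs and snap their lid on

### The job

Put the clean food tubs away as one set: nest the two rectangular tubs one inside the other, standing upright on the table, and close the upper one with the long rectangular lid from the rack, pressed down until it has snapped home at both ends. The round tub, the two lids that do not fit and everything else stay where they are.

Things in the scene. Friction and masses are not known exactly. Their poses are not given: they have to be found in the camera images.
- tub_a: Open rectangular food tub, off-white plastic, 160 x 110 mm over the rim, 70 tall, 0.14 kg. Origin: centre of underside; x along its length, z up. Base 120 x 70 mm, body tapers out to 140 x 90 mm at a step 44 mm up; above that the wall is upright, 144 x 94 mm inside. It nests in tub_b either way round: its step rests on the lower rim, origins 26 mm apart in height, 2 mm sideways play.
- tub_b: Rectangular food tub, the same as tub_a in every way; which of the two becomes the lower one is free. Told from the round tub by its shape.
- tub_a_rim (a point): Centre of tub_a's mouth at rim height, 70 mm above its origin, axes as the tub's. The upright wall is 3 mm thick and the rim's lip (6 mm thick) stands 5 mm outside it: 8 mm from the inner face to the lip's outer edge. Pinch that at the middle of a long side (y = +-51 mm), one finger inside the tub, tips at most 20 mm below the rim so that they clear the lower tub's rim.
- tub_b_rim (a point): Centre of tub_b's mouth at rim height, 70 mm above its origin, axes as the tub's; wall and lip as tub_a's.
- round_tub: Round food tub of the same plastic, 115 mm across the rim, 70 mm tall: does not nest with the others and stays where it stands. Origin: centre of its underside, z up.
- long_lid: Snap lid of the rectangular tubs, off-white, 172 x 122 mm, 3 mm panel, 0.12 kg. Origin: centre of the panel's underside (rests on the rim); x along its length, z out of its top. Flared skirt to 13 mm below the panel: finds the rim from 2.5 mm off. At the start it stands on a long edge in the rack, +y up, z along the rack's +x, origin 81 mm above the table. Home: origin 70 mm above the tub's.
- long_lid_grip (a point): Middle of the lid's grip bar, 16 mm above the lid's origin; axes as the lid's. The bar on top of the lid runs along x, 86 mm long, 16 wide, top 23 mm above the origin. At both short ends springy catches (out of x) slip over the tub's rim: the lid stops about 10 mm high, then snaps down when the bar is pressed with about 8 N; either way round on the tub.
- long_lid_tab (a point): Middle of the lid's pull tab, at y = 74 mm, z = -1 mm in the lid's frame; axes as the lid's. The tab, 30 mm wide (x), 8 thick (z), reaches from the panel's edge (y = 61) to y = 86 mm, uppermost while the lid stands in the rack; the opposite edge lies at y = -61 mm. The bar cannot be taken from above while the lid stands.
- short_lid: Smaller rectangular lid of the same make, 136 x 96 mm, fits neither tub; stands likewise in the rack, its tab's top about 141 mm above the table. Origin and axes as long_lid's.
- round_lid: Round lid of the same make, 122 mm across, fits neither rectangular tub; stands likewise in the rack, its tab's top about 159 mm above the table. Origin and axes as long_lid's.
- lid_rack: Wire rack, does not move, 205 mm long (x), 112 wide (y). Origin: centre of its underside. Slots at x = -70, 0, 70 mm, each with a lid on edge across the rack on rails 20 mm above the table, between four wires (y = +-52 mm, at -18 and +8 mm from the slot in x, tops 73 mm above the table). Which lid is in which slot varies.
- timer: Kitchen timer with an orange dial, 68 mm across, 57 mm tall. Origin: centre of its underside. Leave it alone.
- spice_jar: Spice jar with a green cap, 46 mm across, 106 mm tall. Origin: centre of its underside. Leave it alone.
- pea_tin: Food tin, 76 mm across, 58 mm tall. Origin: centre of its underside. Leave it alone.
- back_row (a point): A fixed point on the table, 0.72 m ahead of the robot. Behind it kitchenware stands fixed along the back edge, centres within 20 mm of: steel bowl at x 0.78, y 0.30 (153 mm across, 77 tall); glass with spatula at 0.82, -0.065 (73 across, 212 tall); glass jar at 0.79, -0.235 (86 across, 192 tall); canister with wooden lid at 0.77, -0.388 (102 across, 130 tall).
- tape_roll: Roll of masking tape lying flat, 98 mm across, 25 mm tall, at the front right; does not move. Origin: centre of its underside.
- marker: Black marker pen lying flat, 135 mm long (along its y), 17 mm thick, at the front right; does not move. Origin: centre of its underside.

How it is judged:
By the outcome, as a careful person would: the job done as asked, in the order asked, and still so for the second after the job is handed in, with the robot touching nothing.
It also fails if it takes over 64 s, if anything falls off the work surface, if the arm or the gripper's body presses on something with over 40 N, if the wrist force passes 120 N, or if a joint passes its speed limit or range.

### The arm

A 7-joint arm with a two-finger parallel gripper is mounted at the origin on a cart in front of the work surface, level with it; the furniture and walls round the work are solid. World frame = base frame: x ahead of the robot, y to its left, z up, the work surface at z = 0. Lengths are in m, angles in rad, forces in N, time in s.
With the tool pointing down it reaches from about 0.425 to 0.925 m from the base axis. Payload 6.8 kg.
Tool frame: the origin (TCP) lies between the finger pads; the fingertips stand 17 mm ahead of it and the grasp point (between the pads) lies 2 mm behind it (arm.tip_extent is the distance from the TCP to the fingertips, in m); z points along the fingers, y is the line along which they close (so a half turn about z gives the same grasp; the last joint's range is limited). The gripper opens to 88 mm and grips with 3 to 60 N. Pads are 20 mm wide; open, the fingers measure 115 mm over their backs; the gripper's body (75 mm by 178 mm) begins 61 mm behind the grasp point.
Start: joints at [-1.441, 0.477, 0.022, 1.555, -0.011, 1.109, -0.083], TCP at [0.159, 0.656, 0.24] pointing down, gripper open.
Joint ranges: [-2.96, 2.96], [-0.34, 2.1], [-1.41, 1.46], [0.24, 2.44], [-1.37, 4.51], [0.17, 1.92], [-2.96, 2.96]. Speed limits (rad/s): [2.39, 2.39, 3.14, 3.14, 3.14, 3.14, 3.14].

### API

Orientations are given as a unit quaternion [x, y, z, w].
In Python, from plant import arm gives the robot as it stands.
- The arm moves only by the tool carry_out, never from a script. Its arguments are lists of equal length, an entry for each row: "twist": the turn, a rotation vector about the tool's x, y, z scaled (see below), a list of three; "xyz": the shift along the tool's x, y, z scaled (see below), a list of three; "hand": the opening, from -1 (shut) to 1 (fully open), so that 0 is half open. In form: {"twist": [[ax, ay, az], ...], "xyz": [[tx, ty, tz], ...], "hand": [hand, ...]}. A call has 1 to 10 rows; each row shifts and turns the commanded pose from where the row before left it, along the tool's axes as they then stand; what a row does not reach is not made up. The controller multiplies each number of a shift by 0.02 m and each number of a turn by pi/4 rad. A row lasts 1/8 s, in which the tool goes at most 62.5 mm and 10.7 degrees, less where a joint would pass 70% of its speed; a pose out of reach is approached as far as the arm can. A call with a number of a shift or a turn outside -1 to 1 is refused whole. A call with a gripper value outside its range is refused whole. The fingers move at their own pace and stop on an object; "newtons" is the grip in N (left out, the last holds). Time passes only in rows, so rows that do not move let the fingers close. It gives the time, the measured TCP pose, the force, the opening and the grip force at its end, in the units of the state.
- arm.sense(): the state, without advancing time (a new reading comes with each control period).
- arm.get_image(name): name is "scene" or "top"; returns a dict with "color" (384x512x3 uint8, red, green, blue), "z_map" (384x512 float32, m along the optical axis (not along the pixel's ray), 0 where there is no reading), "camera_matrix" (3x3 intrinsics, pixels), "R" (3x3) and "t" (3): a world point X has camera coordinates R X + t. Camera axes: x right, y down, z forward; pixel columns grow to the right and rows downward; lengths in m; the calibration is good to about 2 mm. A picture is of the moment at which its call begins.
- arm.sign_off(): hands the job in; it is judged then, once.
The state is a dict: "time": time; "qpos": joint angles; "qd": joint speeds; "tau": joint torques, N m; "ee_pos": TCP position; "tool_rot": TCP orientation; "force": force on the tool from outside, world axes, zero at the start; "wrist_torque": the same for the moment, N m; "finger_gap": finger opening in m; "grip_force": force on a finger pad.
Only numpy, scipy, OpenCV 4.12 (cv2) and the standard library are available. Lean on these libraries where they do the work, as an engineer would, in place of code of your own. Each camera call takes 0.05 s, during which the arm holds its last target. There are 200 camera calls.

## Working session

There is one attempt and no reset: what is moved stays moved. The work goes in short steps, Python scripts to look and compute and a tool call to move; the robot and the scene stay as the last step left them, time stands still between calls to the robot, and variables do not carry over. Pictures are saved under pics/ and viewed, at most 10 in all, crops included, and the job is handed in when it is done.

Besides the shell and the picture viewer there is one more tool, called after "Emit:" as name(argument=value, ...) on one line, values as JSON. carry_out: Moves the arm, as the interface text tells. Its arguments: {"type":"object","properties":{"twist":{"type":"array","items":{"type":"array","items":{"type":"number","minimum":-1,"maximum":1}}},"xyz":{"type":"array","items":{"type":"array","items":{"type":"number","minimum":-1,"maximum":1}}},"hand":{"type":"array","items":{"type":"number"}},"newtons":{"type":"number"}},"required":["twist","xyz","hand"]}

```bash
ls; mkdir -p pics
cat > h.py <<'E'
import numpy as np, cv2
from plant import arm
from scipy.spatial.transform import Rotation as Rn
def grab(n):
    d=arm.get_image(n); np.savez(''+n+'.npz',**d); return d
def cloud(d):
    z=d['z_map']; K=d['camera_matrix']; v,u=np.mgrid[:z.shape[0],:z.shape[1]]
    P=np.stack([(u-K[0,2])/K[0,0]*z,(v-K[1,2])/K[1,1]*z,z],-1)
    return (P-d['t'])@d['R']
E
python3 - <<'E'
from h import *
for n in('top','scene'):
    d=grab(n); cv2.imwrite(f'pics/{n}0.png',d['color'][...,::-1]); print(n,-d['R'].T@d['t'],d['camera_matrix'][0,0],d['R'][2])
s=arm.sense(); print(s['time'],s['ee_pos'],s['tool_rot'],s['force'],s['finger_gap'])
E
```

```text
pics
top [ 0.47029429 -0.0126104   1.33517996] 376.5602771352104 [ 0.05594276 -0.00737655 -0.99840673]
scene [ 0.12317339 -0.82969598  0.87619521] 407.7929424786268 [ 0.34777098  0.68442741 -0.64079206]
0.1 [0.15888    0.65553078 0.23882798] [ 1.18602337e-01  9.92941529e-01 -7.77054959e-04 -4.53889966e-05] [-0.02925718 -0.57746529 -0.01680532] 0.08780524326826133
```

View pics/top0.png

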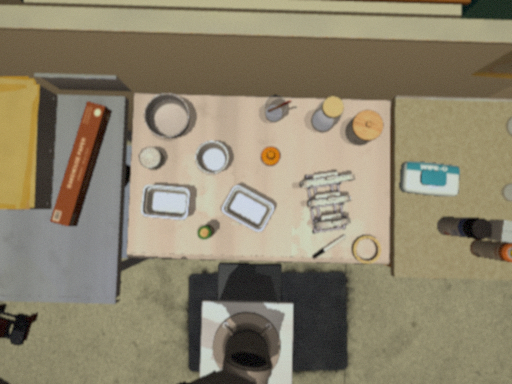

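View pics/scene0.png

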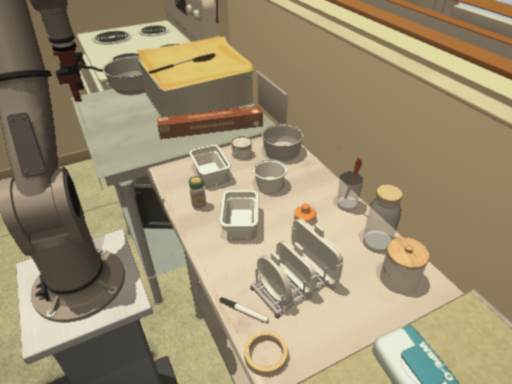

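Top view: rectangular tubs at px (166,201) and (248,207), the round tub at (213,157). The rack is around (328,200) with three lids, and the longest one looks to be the far one at row ~178. Scene view agrees: long lid at (316,252). Next I'll get metric poses.

Run:
```python
from h import *
T=dict(np.load('top.npz'));S=dict(np.load('scene.npz'))
C=cloud(T);CS=cloud(S)
for n,(r0,r1,c0,c1) in dict(tubL=(175,225,135,195),tubM=(178,236,214,282)).items():
    P=C[r0:r1,c0:c1].reshape(-1,3); q=P[(P[:,2]>.055)&(P[:,2]<.085)]
    r=cv2.minAreaRect(q[:,:2].astype(np.float32)*1000); print(n,len(q),np.median(q[:,2]),r, np.median(P[(P[:,2]<.03)][:,2]))
    Q=CS.reshape(-1,3); m=(np.hypot(*(Q[:,:2]-np.array(r[0])/1000).T)<.115)&(Q[:,2]>.058)&(Q[:,2]<.08)
    q=Q[m]; print('  scene',len(q),np.median(q[:,2]),cv2.minAreaRect(q[:,:2].astype(np.float32)*1000))
# rack/lids
for n,D in(('top',C),('scene',CS)):
    Q=D.reshape(-1,3); m=(Q[:,2]>.085)&(Q[:,2]<.2)&(Q[:,0]>.2)&(Q[:,0]<.65)&(Q[:,1]<-.1)&(Q[:,1]>-.45)
    img=np.zeros(D.shape[:2],np.uint8); img.ravel()[m]=1
    k,l,st,_=cv2.connectedComponentsWithStats(img)
    for i in range(1,k):
        if st[i,4]>15:
            p=D[l==i]; r=cv2.minAreaRect(p[:,:2].astype(np.float32)*1000); t=p[p[:,2]>np.percentile(p[:,2],97)-.006]
            print(n,st[i],p.mean(0).round(3),p[:,2].max().round(3),np.round(r[0]),np.round(r[1]),round(r[2],1),'tab',t.mean(0).round(4),len(t))
# zoomed crops
a=cv2.resize(T['color'][150:260,120:400],None,fx=2.8,fy=2.8,interpolation=3)[...,::-1]
b=cv2.resize(S['color'][190:330,170:370],None,fx=3,fy=3,interpolation=3)[...,::-1]
cv2.imwrite('pics/b.png',b)
```

```text
tubL 391 0.06873785583763613 ((491.07080078125, 284.00628662109375), (159.74917602539062, 110.13589477539062), 86.4468002319336) 0.0012036692152152166
  scene 321 0.06806542002381934 ((490.19171142578125, 284.087890625), (167.8443603515625, 109.41111755371094), 86.1291275024414)
tubM 367 0.06965576622058552 ((477.35626220703125, 6.226158142089844), (159.56068420410156, 110.00653839111328), 62.30634307861328) 0.000931909487246971
  scene 437 0.06850761708771026 ((475.5648498535156, 8.069900512695312), (167.4777069091797, 108.69960021972656), 62.9246940612793)
top [300 171  55  16 387] [ 0.579 -0.247  0.126] 0.172 [ 584. -250.] [ 36. 172.] 9.4 tab [ 0.579  -0.2519  0.1672] 22
top [308 195  43  11 214] [ 0.509 -0.259  0.116] 0.147 [ 510. -263.] [ 18. 139.] 8.6 tab [ 0.5148 -0.2617  0.1406] 22
top [314 218  37   9 201] [ 0.438 -0.267  0.122] 0.163 [ 440. -273.] [ 18. 117.] 9.3 tab [ 0.4424 -0.2758  0.1586] 22
scene [292 218  51  54 934] [ 0.577 -0.256  0.12 ] 0.168 [ 574. -254.] [ 20. 177.] 9.6 tab [ 0.5763 -0.254   0.163 ] 46
scene [276 240  41  41 458] [ 0.51  -0.268  0.11 ] 0.143 [ 508. -263.] [ 20. 140.] 9.5 tab [ 0.5125 -0.2633  0.138 ] 41
scene [257 251  34  42 450] [ 0.439 -0.283  0.118] 0.16 [ 437. -276.] [ 17. 117.] 9.1 tab [ 0.4403 -0.2763  0.1561] 43
```

View pics/b.png

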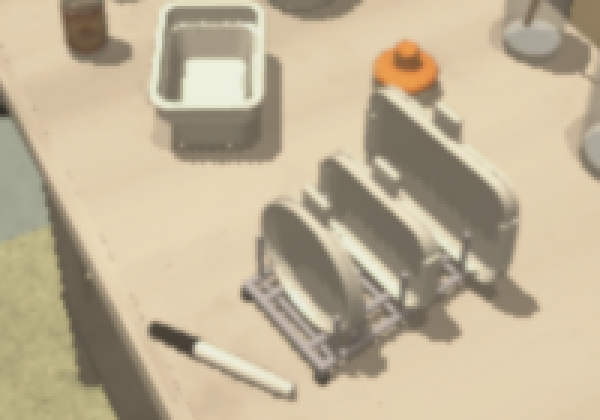

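Crop: the lids' hollow undersides face the camera and the robot, and the tall long lid is in the far slot with its bar on the far side. Sizes match: tub rims 160x110 at z≈0.07, long lid 172 wide with its tab top at 0.167. I'll nest the left tub (L) into the middle one (M).

```bash
cat >> h.py <<'E'
def pose(yaw,tilt=0):  # tool y at world angle yaw, z down; then tilted toward tool y
    c,s=np.cos(np.radians(yaw)),np.sin(np.radians(yaw))
    return Rn.from_matrix(np.array([[s,c,0],[-c,s,0],[0,0,-1]]))*Rn.from_euler('x',-tilt,degrees=True)
def plan(p,R,n=None,tau=None,start=None):
    if start is None:
        s=arm.sense(); p0,R0=np.array(s['ee_pos']),Rn.from_quat(s['tool_rot'])
    else: p0,R0=start
    rv=(R0.inv()*R).as_rotvec(); d=np.array(p)-p0
    if n is None:
        n=max(1,int(np.ceil(np.linalg.norm(rv)/np.radians(10.4))))
        while any(np.abs(x).max()>.0199 for x in [(R0*Rn.from_rotvec(rv*i/n)).inv().apply(d/n) for i in range(n)]): n+=1
    tw=np.round(rv/n/(np.pi/4),3); X=[np.round((R0*Rn.from_rotvec(rv*i/n)).inv().apply(d/n)/.02,2).tolist() for i in range(n)]
    print('n',n,'twist',tw.tolist()); 
    for x in X: print(x,end=',')
    print(); return p,R
def st():
    s=arm.sense(); R=Rn.from_quat(s['tool_rot']).as_matrix()
    print('t',round(s['time'],2),'p',s['ee_pos'].round(4),'yaw',np.degrees(np.arctan2(R[1,1],R[0,1])).round(2),'z',R[:,2].round(3),'F',s['force'].round(1),'gap',round(s['finger_gap'],4),'grip',round(s['grip_force'],1),'q',s['qpos'].round(2))
E
python3 - <<'E'
from h import *
st()
g=plan([.5419,.2808,.13],pose(-3.6))
T=dict(np.load('top.npz'));C=cloud(T)
for n,(r,c) in dict(timer=(156,270),jar=(231,205),tin=(157,150),rnd=(157,213)).items():
    p=C[r-16:r+17,c-16:c+17].reshape(-1,3);p=p[p[:,2]>.03]; print(n,((p.min(0)+p.max(0))/2).round(3),p.max(0).round(3))
E
```

```text
t 0.1 p [0.1589 0.6555 0.2388] yaw 76.38 z [-0.    -0.002 -1.   ] F [-0.  -0.6 -0. ] gap 0.0878 grip 0.0 q [-1.44  0.48  0.02  1.56 -0.01  1.11 -0.08]Traceback (most recent call last):
  File "<stdin>", line 3, in <module>
  File "h.py", line 12, in pose
    return Rn.from_matrix(np.array([[s,c,0],[-c,s,0],[0,0,-1]]))*Rn.from_euler('x',-tilt,degrees=True)
           ~~~~~~~~~~~~~~^^^^^^^^^^^^^^^^^^^^^^^^^^^^^^^^^^^^^^^
  File "scipy/spatial/transform/_rotation.pyx", line 1143, in scipy.spatial.transform._rotation.Rotation.from_matrix
ValueError: Non-positive determinant (left-handed or null coordinate frame) in rotation matrix 0: [[-0.06279052  0.99802673  0.        ]
 [-0.99802673 -0.06279052  0.        ]
 [ 0.          0.         -1.        ]].
```

```bash
sed -i 's/\[\[s,c,0\],\[-c,s,0\]/[[-s,c,0],[c,s,0]/' h.py
python3 - <<'E'
from h import *
g=plan([.5419,.2808,.13],pose(-3.6))
T=dict(np.load('top.npz'));C=cloud(T)
for n,(r,c) in dict(timer=(156,270),jar=(231,205),tin=(157,150),rnd=(157,213)).items():
    p=C[r-16:r+17,c-16:c+17].reshape(-1,3);p=p[p[:,2]>.03]; print(n,((p.min(0)+p.max(0))/2).round(3),p.max(0).round(3))
E
```

```text
n 27 twist [-0.0, 0.0, 0.066]
[-0.85, -0.51, 0.2],[-0.88, -0.46, 0.2],[-0.9, -0.42, 0.2],[-0.92, -0.37, 0.2],[-0.94, -0.32, 0.2],[-0.95, -0.27, 0.2],[-0.97, -0.22, 0.2],[-0.98, -0.17, 0.2],[-0.98, -0.12, 0.2],[-0.99, -0.07, 0.2],[-0.99, -0.02, 0.2],[-0.99, 0.03, 0.2],[-0.99, 0.08, 0.2],[-0.98, 0.13, 0.2],[-0.97, 0.18, 0.2],[-0.96, 0.23, 0.2],[-0.95, 0.28, 0.2],[-0.93, 0.33, 0.2],[-0.92, 0.38, 0.2],[-0.9, 0.43, 0.2],[-0.87, 0.47, 0.2],[-0.85, 0.52, 0.2],[-0.82, 0.56, 0.2],[-0.79, 0.6, 0.2],[-0.76, 0.64, 0.2],[-0.72, 0.68, 0.2],[-0.69, 0.72, 0.2],
timer [ 0.582 -0.055  0.683] [ 0.694 -0.013  1.335]
jar [0.422 0.077 0.683] [0.47  0.167 1.335]
tin [0.575 0.185 0.683] [0.68  0.382 1.335]
rnd [0.585 0.085 0.683] [0.701 0.183 1.335]
```

Emit:
carry_out(twist=[[0, 0, 0.178], [0, 0, 0.178], [0, 0, 0.178], [0, 0, 0.178], [0, 0, 0.178], [0, 0, 0.178], [0, 0, 0.178], [0, 0, 0.178], [0, 0, 0.178], [0, 0, 0.176]], xyz=[[-0.85, -0.5, 0], [-0.92, -0.38, 0], [-0.97, -0.25, 0], [-0.98, -0.12, 0], [-1, 0, 0], [-1, 0.15, 0], [-0.97, 0.25, 0], [-0.93, 0.38, 0], [-0.88, 0.5, 0], [-0.8, 0.6, 0]], hand=[1, 1, 1, 1, 1, 1, 1, 1, 1, 1], newtons=25)

```text
time: 1.35
ee_pos: [0.2982, 0.5116, 0.2393]
tool_rot: [0.731, 0.683, -0.0, 0.0]
force: [-0.8, 0.4, 0.1]
finger_gap: 0.088
grip_force: 0.0
```

Run:
```python
from h import *
st(); plan([.5419,.2808,.13],pose(-3.6))
```

```text
t 1.35 p [0.2982 0.5116 0.2393] yaw -3.9 z [-0.    -0.001 -1.   ] F [-0.8  0.4  0.1] gap 0.088 grip 0.0 q [-1.43  0.35  0.36  1.78 -0.14  1.04 -1.08]
n 14 twist [-0.0, 0.0, -0.0]
[-0.76, 0.92, 0.39],[-0.76, 0.92, 0.39],[-0.76, 0.92, 0.39],[-0.76, 0.92, 0.39],[-0.76, 0.92, 0.39],[-0.76, 0.92, 0.39],[-0.77, 0.92, 0.39],[-0.77, 0.92, 0.39],[-0.77, 0.92, 0.39],[-0.77, 0.92, 0.39],[-0.77, 0.92, 0.39],[-0.77, 0.92, 0.39],[-0.77, 0.92, 0.39],[-0.77, 0.92, 0.39],
```

Emit:
carry_out(twist=[[0, 0, 0], [0, 0, 0], [0, 0, 0], [0, 0, 0], [0, 0, 0], [0, 0, 0], [0, 0, 0], [0, 0, 0], [0, 0, 0], [0, 0, 0]], xyz=[[-0.82, 1, 0.42], [-0.82, 1, 0.42], [-0.82, 1, 0.42], [-0.82, 1, 0.42], [-0.82, 1, 0.42], [-0.82, 1, 0.42], [-0.82, 1, 0.42], [-0.82, 1, 0.42], [-0.82, 1, 0.42], [-0.82, 1, 0.42]], hand=[1, 1, 1, 1, 1, 1, 1, 1, 1, 1])

```text
time: 2.6
ee_pos: [0.4875, 0.3353, 0.155]
tool_rot: [0.729, 0.684, -0.0, -0.0]
force: [0.4, 0.3, -0.3]
finger_gap: 0.0879
grip_force: 0.0
```

Run:
```python
from h import *
st(); a=plan([.5419,.2808,.1],pose(-3.6)); plan([.5419,.2808,.067],pose(-3.6),start=a)
```

```text
t 2.6 p [0.4875 0.3353 0.155 ] yaw -3.63 z [-0.001 -0.    -1.   ] F [ 0.4  0.3 -0.3] gap 0.0879 grip 0.0 q [-1.01  0.46  0.4   1.86 -0.22  0.87 -0.57]
n 3 twist [-0.0, 0.0, -0.0]
[-0.85, 0.96, 0.92],[-0.85, 0.96, 0.92],[-0.85, 0.96, 0.92],
n 2 twist [0.0, 0.0, 0.0]
[0.0, 0.0, 0.82],[0.0, 0.0, 0.82],
```

Emit:
carry_out(twist=[[0, 0, 0], [0, 0, 0], [0, 0, 0], [0, 0, 0]], xyz=[[-0.8, 0.9, 0.8], [-0.8, 0.9, 0.8], [-0.5, 0.5, 0.6], [0, 0, 0]], hand=[1, 1, 1, 1])

```text
time: 3.1
ee_pos: [0.5303, 0.2899, 0.1107]
tool_rot: [0.73, 0.684, -0.001, 0.0]
force: [-0.7, -0.5, 0.7]
finger_gap: 0.0874
grip_force: 0.0
```

Run:
```python
from h import *
st(); a=plan([.5419,.2808,.067],pose(-3.6))
C=cloud(grab('top')); P=C[175:225,135:195].reshape(-1,3); q=P[(P[:,2]>.055)&(P[:,2]<.08)]; print(len(q),q.min(0),q.max(0))
```

```text
t 3.1 p [0.5303 0.2899 0.1107] yaw -3.74 z [-0.002 -0.002 -1.   ] F [-0.7 -0.5  0.7] gap 0.0874 grip 0.0 q [-0.89  0.54  0.38  1.86 -0.26  0.8  -0.44]
n 3 twist [-0.001, 0.001, -0.001]
[-0.14, 0.2, 0.73],[-0.14, 0.2, 0.73],[-0.14, 0.2, 0.73],
192 [0.43320281 0.20326995 0.05673037] [0.54627121 0.2994409  0.0777024 ]
```

Emit:
carry_out(twist=[[0, 0, 0], [0, 0, 0], [0, 0, 0], [0, 0, 0]], xyz=[[-0.42, 0.6, 0.2], [0, 0, 1], [0, 0, 0.95], [0, 0, 0]], hand=[1, 1, 1, 1])

```text
time: 3.65
ee_pos: [0.54, 0.2816, 0.0662]
tool_rot: [0.729, 0.685, -0.002, -0.001]
force: [-0.0, 0.4, 0.8]
finger_gap: 0.0882
grip_force: 0.0
```

Run:
```python
from h import *
st(); a=plan([.5419,.2808,.067],pose(-3.6))
d=grab('scene'); cv2.imwrite('pics/c.png',cv2.resize(d['color'][110:240,150:330],None,fx=3.3,fy=3.3,interpolation=3)[...,::-1])
```

```text
t 3.65 p [0.54   0.2816 0.0662] yaw -3.6 z [-0.004 -0.002 -1.   ] F [-0.   0.4  0.8] gap 0.0882 grip 0.0 q [-0.84  0.61  0.35  1.86 -0.3   0.73 -0.39]
n 1 twist [-0.005, 0.003, -0.0]
[-0.04, 0.1, -0.04],
```

View pics/c.png

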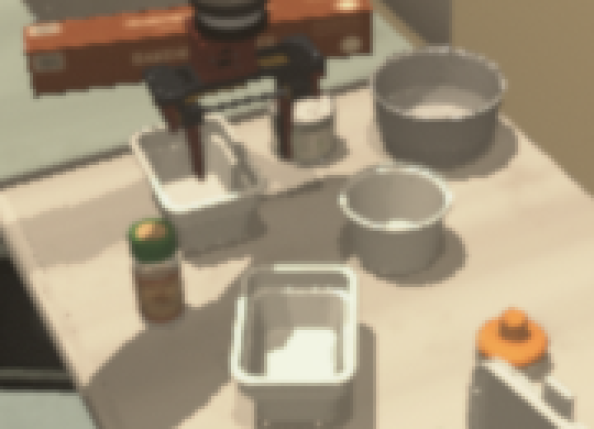

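One finger is inside the tub (px 200,180 in the crop) and one outside beyond the far wall (285,150). Closing.

Emit:
carry_out(twist=[[0, 0, 0], [0, 0, 0], [0, 0, 0], [0, 0, 0], [0, 0, 0], [0, 0, 0], [0, 0, 0]], xyz=[[-0.04, 0.1, -0.04], [0, 0, 0], [0, 0, 0], [0, 0, 0], [0, 0, 0], [0, 0, 0], [0, 0, 0]], hand=[-1, -1, -1, -1, -1, -1, -1], newtons=25)

```text
time: 4.58
ee_pos: [0.5438, 0.2811, 0.0695]
tool_rot: [0.729, 0.684, 0.0, -0.0]
force: [-0.6, 1.2, -0.1]
finger_gap: 0.0212
grip_force: 0.0
```

Run:
```python
from h import *
st(); plan([.5419,.2808,.15],pose(-3.6))
```

```text
t 4.58 p [0.5438 0.2811 0.0695] yaw -3.63 z [-0.  0. -1.] F [-0.6  1.2 -0.1] gap 0.0212 grip 0.0 q [-0.84  0.6   0.35  1.86 -0.3   0.73 -0.39]
n 5 twist [-0.0, -0.0, -0.0]
[-0.0, -0.02, -0.81],[-0.0, -0.02, -0.81],[-0.0, -0.02, -0.81],[-0.0, -0.02, -0.81],[-0.0, -0.02, -0.81],
```

Emit:
carry_out(twist=[[0, 0, 0], [0, 0, 0], [0, 0, 0], [0, 0, 0]], xyz=[[0, -0.08, 0.1], [0, 0, 0], [0, 0, 0], [0, 0, 0]], hand=[-1, -1, -1, -1])

```text
time: 5.08
ee_pos: [0.5421, 0.2812, 0.0673]
tool_rot: [0.729, 0.684, -0.0, -0.0]
force: [-0.2, -0.1, 0.1]
finger_gap: 0.0075
grip_force: 25.0
```

Run:
```python
from h import *
st(); a=plan([.5422,.2808,.17],pose(-3.6)); plan([.5224,-.0170,.17],pose(-27.6),start=a)
```

```text
t 5.08 p [0.5421 0.2812 0.0673] yaw -3.63 z [-0. -0. -1.] F [-0.2 -0.1  0.1] gap 0.0075 grip 25.0 q [-0.84  0.6   0.35  1.86 -0.3   0.73 -0.39]
n 6 twist [-0.0, 0.0, -0.0]
[-0.0, 0.0, -0.86],[-0.0, 0.0, -0.86],[-0.0, 0.0, -0.86],[-0.0, 0.0, -0.86],[-0.0, 0.0, -0.86],[-0.0, 0.0, -0.86],
n 15 twist [0.0, 0.0, 0.036]
[-0.99, -0.0, 0.0],[-0.99, 0.02, 0.0],[-0.99, 0.05, 0.0],[-0.99, 0.08, 0.0],[-0.99, 0.11, 0.0],[-0.99, 0.13, 0.0],[-0.98, 0.16, 0.0],[-0.98, 0.19, 0.0],[-0.97, 0.22, 0.0],[-0.96, 0.24, 0.0],[-0.96, 0.27, 0.0],[-0.95, 0.3, 0.0],[-0.94, 0.32, 0.0],[-0.93, 0.35, 0.0],[-0.92, 0.38, 0.0],
```

Emit:
carry_out(twist=[[0, 0, 0], [0, 0, 0], [0, 0, 0], [0, 0, 0], [0, 0, 0], [0, 0, 0], [0, 0, 0], [0, 0, 0.036], [0, 0, 0.036], [0, 0, 0.036]], xyz=[[0, 0, -0.4], [0, 0, -0.9], [0, 0, -1], [0, 0, -1], [0, 0, -1], [0, 0, -1], [0, 0, -1], [-0.5, 0, -0.2], [-0.8, 0, 0], [-1, 0.05, 0]], hand=[-1, -1, -1, -1, -1, -1, -1, -1, -1, -1])

```text
time: 6.32
ee_pos: [0.538, 0.2334, 0.1967]
tool_rot: [0.758, 0.652, -0.001, -0.0]
force: [0.0, 0.1, -2.8]
finger_gap: 0.0073
grip_force: 25.0
```

Run:
```python
from h import *
st(); a=plan([.5224,-.0170,.19],pose(-27.6))
C=cloud(dict(np.load('top.npz')))
p=C[222:240,196:216].reshape(-1,3);p=p[(p[:,2]>.08)&(p[:,2]<.2)];print('jar',len(p),p.min(0),p.max(0))
```

```text
t 6.33 p [0.538  0.2334 0.1967] yaw -8.63 z [-0.001 -0.001 -1.   ] F [ 0.   0.1 -2.8] gap 0.0073 grip 25.0 q [-0.87  0.4   0.46  1.84 -0.21  0.95 -0.47]
n 13 twist [-0.0, 0.0, 0.032]
[-0.96, 0.09, 0.03],[-0.96, 0.11, 0.03],[-0.96, 0.13, 0.03],[-0.95, 0.16, 0.03],[-0.95, 0.18, 0.03],[-0.94, 0.21, 0.03],[-0.94, 0.23, 0.03],[-0.93, 0.25, 0.03],[-0.92, 0.28, 0.03],[-0.92, 0.3, 0.03],[-0.91, 0.32, 0.03],[-0.9, 0.35, 0.03],[-0.89, 0.37, 0.03],
jar 159 [0.37449061 0.12290042 0.08882306] [0.41706808 0.1673419  0.11178608]
```

Emit:
carry_out(twist=[[0, 0, 0.032], [0, 0, 0.032], [0, 0, 0.032], [0, 0, 0.032], [0, 0, 0.032], [0, 0, 0.032], [0, 0, 0.032], [0, 0, 0.032], [0, 0, 0.032], [0, 0, 0.032]], xyz=[[-0.96, 0.09, 0], [-0.96, 0.11, 0], [-0.96, 0.13, 0], [-0.95, 0.16, 0], [-0.95, 0.18, 0], [-0.94, 0.21, 0], [-0.94, 0.23, 0], [-0.93, 0.25, 0], [-0.92, 0.28, 0], [-0.92, 0.3, 0]], hand=[-1, -1, -1, -1, -1, -1, -1, -1, -1, -1])

```text
time: 7.58
ee_pos: [0.5274, 0.0413, 0.1975]
tool_rot: [0.834, 0.552, 0.0, -0.0]
force: [0.3, -0.2, -1.0]
finger_gap: 0.0075
grip_force: 25.0
```

Run:
```python
from h import *
st(); a=plan([.5224,-.0170,.16],pose(-27.6))
```

```text
t 7.58 p [0.5274 0.0413 0.1975] yaw -22.99 z [ 0.  0. -1.] F [ 0.3 -0.2 -1. ] gap 0.0075 grip 25.0 q [-0.67  0.32  0.57  1.98 -0.22  0.91 -0.38]
n 3 twist [0.0, -0.0, 0.034]
[-0.93, 0.3, 0.62],[-0.92, 0.33, 0.62],[-0.91, 0.35, 0.62],
```

Emit:
carry_out(twist=[[0, 0, 0.034], [0, 0, 0.034], [0, 0, 0], [0, 0, 0], [0, 0, 0]], xyz=[[-0.92, 0.3, 0.7], [-0.9, 0.3, 0.8], [-0.5, 0.2, 0.3], [0, 0, 0], [0, 0, 0]], hand=[-1, -1, -1, -1, -1])

```text
time: 8.2
ee_pos: [0.5235, -0.0057, 0.1616]
tool_rot: [0.848, 0.531, 0.0, -0.0]
force: [0.8, 0.1, -1.4]
finger_gap: 0.0074
grip_force: 25.0
```

Run:
```python
from h import *
st(); a=plan([.5224,-.0170,.16],pose(-27.6))
for n in('scene','top'):
    C=cloud(grab(n)); q=C.reshape(-1,3); z=arm.sense()['ee_pos'][2]
    c0=np.array([.4772,.0067])
    m=(np.hypot(*(q[:,:2]-c0).T)<.12)&(abs(q[:,2]-z-.001)<.012)
    im=np.zeros(C.shape[:2],np.uint8); im.ravel()[m]=255
    print(n,m.sum(),cv2.minAreaRect(q[m][:,:2].astype(np.float32)*1000))
    if n=='scene':
        d=np.load('scene.npz')['color']; cv2.imwrite('pics/d.png',cv2.resize(d[110:270,160:340],None,fx=3,fy=3,interpolation=3)[...,::-1])
```

```text
t 8.2 p [ 0.5235 -0.0057  0.1616] yaw -25.91 z [ 0.  0. -1.] F [ 0.8  0.1 -1.4] gap 0.0074 grip 25.0 q [-0.57  0.36  0.58  2.02 -0.27  0.83 -0.3 ]
n 1 twist [0.0, -0.001, 0.038]
[-0.53, 0.2, 0.08],
scene 426 ((480.5240783691406, 12.459297180175781), (157.31948852539062, 117.38267517089844), 63.974002838134766)
top 147 ((477.540283203125, 16.903671264648438), (164.53941345214844, 95.86994934082031), 68.83503723144531)
```

View pics/d.png

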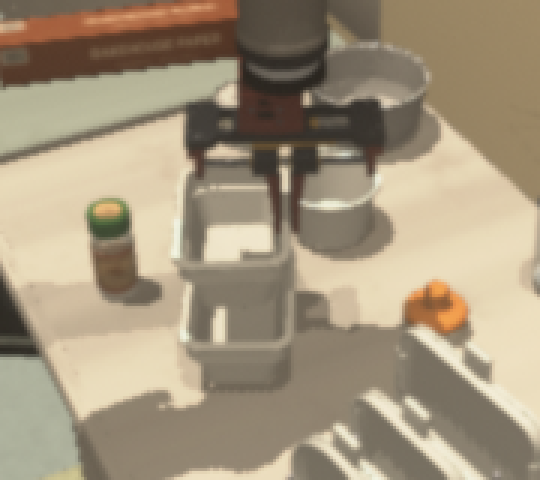

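The tub is held level at px (230,230) in the crop, almost above tub M (240,330). Align, then lower.

Emit:
carry_out(twist=[[0, 0, 0.038], [0, 0, 0], [0, 0, 0], [0, 0, 0], [0, 0, 0], [0, 0, 0]], xyz=[[-0.53, 0.2, 0.1], [0, 0, 0], [0, 0, 0.8], [0, 0, 0.8], [0, 0, 0], [0, 0, 0]], hand=[-1, -1, -1, -1, -1, -1])

```text
time: 9.05
ee_pos: [0.522, -0.0177, 0.1272]
tool_rot: [0.856, 0.517, -0.0, -0.0]
force: [0.4, -0.8, -1.4]
finger_gap: 0.0072
grip_force: 25.0
```

Run:
```python
from h import *
st(); a=plan([.5224,-.0170,.0935],pose(-27.6))
```

```text
t 9.05 p [ 0.522  -0.0177  0.1272] yaw -27.67 z [-0. -0. -1.] F [ 0.4 -0.8 -1.4] gap 0.0072 grip 25.0 q [-0.53  0.42  0.56  2.05 -0.32  0.76 -0.26]
n 2 twist [-0.0, 0.0, -0.001]
[0.02, 0.0, 0.84],[0.02, 0.0, 0.84],
```

Well aligned. Lowering, with small final steps.

Emit:
carry_out(twist=[[0, 0, 0], [0, 0, 0], [0, 0, 0], [0, 0, 0], [0, 0, 0]], xyz=[[0.03, 0, 0.7], [0, 0, 0.5], [0, 0, 0.3], [0, 0, 0.1], [0, 0, 0]], hand=[-1, -1, -1, -1, -1])

```text
time: 9.68
ee_pos: [0.5223, -0.0172, 0.0954]
tool_rot: [0.856, 0.517, -0.0, -0.0]
force: [0.3, 0.0, -1.5]
finger_gap: 0.0074
grip_force: 25.0
```

Run:
```python
from h import *
st(); a=plan([.5224,-.0170,.0935],pose(-27.6))
```

```text
t 9.68 p [ 0.5223 -0.0172  0.0954] yaw -27.68 z [-0. -0. -1.] F [ 0.3  0.  -1.5] gap 0.0074 grip 25.0 q [-0.5   0.47  0.52  2.07 -0.36  0.69 -0.23]
n 1 twist [-0.0, 0.0, -0.002]
[0.01, 0.0, 0.09],
```

Emit:
carry_out(twist=[[0, 0, 0], [0, 0, 0], [0, 0, 0]], xyz=[[0, 0, 0.08], [0, 0, 0.08], [0, 0, 0]], hand=[-1, -1, -1])

```text
time: 10.05
ee_pos: [0.5229, -0.0172, 0.0931]
tool_rot: [0.856, 0.517, 0.001, 0.0]
force: [-0.8, -0.7, 7.0]
finger_gap: 0.0072
grip_force: 25.0
```

Run:
```python
from h import *
st()
```

```text
t 10.05 p [ 0.5229 -0.0172  0.0931] yaw -27.68 z [ 0.001  0.001 -1.   ] F [-0.8 -0.7  7. ] gap 0.0072 grip 25.0 q [-0.5   0.47  0.52  2.07 -0.36  0.69 -0.22]
```

Seated: contact came at exactly the nested height. Release and go up toward the lid.

Emit:
carry_out(twist=[[0, 0, 0], [0, 0, 0], [0, 0, 0], [0, 0, 0], [0, 0, 0], [0, 0, 0], [0, 0, 0], [0, 0, -0.07], [0, 0, -0.07], [0, 0, -0.07]], xyz=[[0, 0, 0], [0, 0, 0], [0, 0, 0], [0, 0, -0.5], [0, 0, -1], [0, 0, -1], [0, 0, -1], [-0.9, 0.7, -1], [-0.9, 0.7, -1], [-0.95, 0.7, -0.4]], hand=[-0.1, -0.1, -0.1, -0.1, -0.1, -0.1, -0.1, -0.1, -0.1, -0.1])

```text
time: 11.3
ee_pos: [0.5384, -0.0852, 0.2122]
tool_rot: [0.81, 0.587, 0.001, 0.001]
force: [0.4, 0.5, 0.1]
finger_gap: 0.0393
grip_force: 0.0
```

Run:
```python
from h import *
st(); a=plan([.5777,-.253,.2],pose(9.4))
C=cloud(grab('top')); q=C.reshape(-1,3)
m=(np.hypot(*(q[:,:2]-[.4772,.0067]).T)<.11)&(abs(q[:,2]-.096)<.012)
print(m.sum(),np.median(q[m][:,2]),cv2.minAreaRect(q[m][:,:2].astype(np.float32)*1000))
```

```text
t 11.3 p [ 0.5384 -0.0852  0.2122] yaw -18.11 z [ 0.002  0.    -1.   ] F [0.4 0.5 0.1] gap 0.0393 grip 0.0 q [-0.44  0.33  0.59  1.93 -0.22  0.95 -0.05]
n 9 twist [0.0, -0.0, -0.068]
[-0.82, 0.5, 0.07],[-0.84, 0.45, 0.07],[-0.87, 0.41, 0.07],[-0.89, 0.36, 0.07],[-0.9, 0.31, 0.07],[-0.92, 0.26, 0.07],[-0.93, 0.21, 0.07],[-0.94, 0.16, 0.07],[-0.95, 0.11, 0.07],
249 0.09558075953906717 ((486.3962707519531, 19.747634887695312), (129.45138549804688, 109.89750671386719), 62.38421630859375)
```

Emit:
carry_out(twist=[[0, 0, -0.068], [0, 0, -0.068], [0, 0, -0.068], [0, 0, -0.068], [0, 0, -0.068], [0, 0, -0.068], [0, 0, -0.068], [0, 0, -0.05], [0, 0, 0], [0, 0, 0]], xyz=[[-0.82, 0.5, 0], [-0.84, 0.45, 0], [-0.87, 0.41, 0], [-0.89, 0.36, 0], [-0.9, 0.31, 0], [-0.92, 0.26, 0], [-0.93, 0.21, 0], [-0.94, 0.16, 0], [-0.5, 0, 0], [0, 0, 0]], hand=[-0.1, -0.1, -0.1, -0.1, -0.1, -0.1, -0.1, -0.1, -0.1, -0.1])

```text
time: 12.6
ee_pos: [0.5728, -0.2438, 0.2102]
tool_rot: [0.673, 0.739, -0.0, -0.0]
force: [0.7, 0.4, 0.2]
finger_gap: 0.0393
grip_force: 0.0
```

Run:
```python
from h import *
st(); a=plan([.5777,-.253,.2],pose(9.4)); plan([.5777,-.253,.162],pose(9.4),start=a)
d=grab('scene'); cv2.imwrite('pics/e.png',cv2.resize(d['color'][150:300,220:400],None,fx=3.3,fy=3.3,interpolation=3)[...,::-1])
```

```text
t 12.6 p [ 0.5728 -0.2438  0.2102] yaw 5.33 z [-0. -0. -1.] F [0.7 0.4 0.2] gap 0.0393 grip 0.0 q [-0.07  0.46  0.51  1.74 -0.26  1.01  0.62]
n 1 twist [-0.0, 0.0, -0.091]
[-0.48, 0.2, 0.51],
n 2 twist [0.0, 0.0, 0.0]
[0.0, 0.0, 0.95],[0.0, 0.0, 0.95],
```

View pics/e.png

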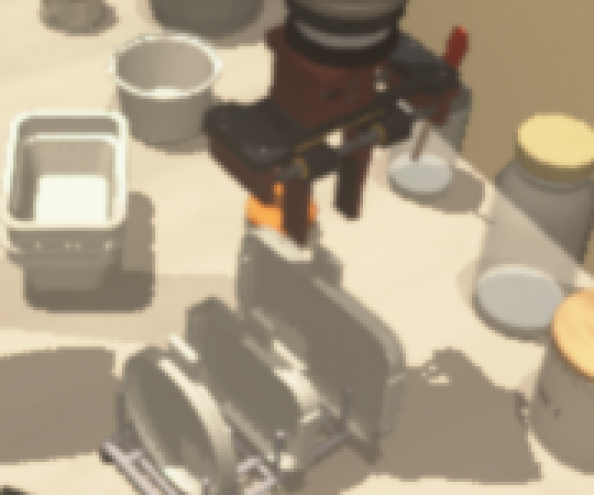

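The tubs are nested upright (px 70,190). The fingers straddle the long lid's top edge (295–350, 230). Align and descend to the tab.

Emit:
carry_out(twist=[[0, 0, -0.091], [0, 0, 0], [0, 0, 0], [0, 0, 0]], xyz=[[-0.45, 0.2, 0.4], [0, 0, 0.3], [0, 0, 0.5], [0, 0, 0]], hand=[-0.1, -0.1, -0.1, -0.1])

```text
time: 13.15
ee_pos: [0.5773, -0.2512, 0.1852]
tool_rot: [0.646, 0.763, -0.0, -0.001]
force: [0.5, -0.4, 0.6]
finger_gap: 0.0398
grip_force: 0.0
```

Run:
```python
from h import *
st(); a=plan([.5777,-.253,.162],pose(9.4))
C=cloud(grab('scene')); q=C.reshape(-1,3)
for lo,hi in((.1,.14),(.146,.175)):
    m=(q[:,2]>lo)&(q[:,2]<hi)&(np.hypot(*(q[:,:2]-[.5777,-.253]).T)<.1)&(abs((q[:,:2]-[.5777,-.253])@[.987,.163])<.012)
    print(m.sum(),q[m].mean(0),cv2.minAreaRect(q[m][:,:2].astype(np.float32)*1000))
```

```text
t 13.15 p [ 0.5773 -0.2512  0.1852] yaw 9.54 z [-0.002  0.001 -1.   ] F [ 0.5 -0.4  0.6] gap 0.0398 grip 0.0 q [-0.04  0.49  0.48  1.75 -0.27  0.97  0.71]
n 2 twist [-0.001, -0.001, 0.002]
[-0.05, 0.0, 0.58],[-0.05, 0.0, 0.58],
472 [ 0.57808359 -0.2617812   0.11905887] ((574.9053955078125, -253.44146728515625), (18.13831329345703, 174.4924774169922), 9.32302188873291)
61 [ 0.57657281 -0.25737152  0.15834343] ((577.8175048828125, -255.67994689941406), (10.644315719604492, 23.363813400268555), 19.491540908813477)
```

Emit:
carry_out(twist=[[0, 0, 0], [0, 0, 0], [0, 0, 0], [0, 0, 0], [0, 0, 0], [0, 0, 0]], xyz=[[-0.1, 0, 0.6], [0, 0, 0.5], [0, 0, 0], [0, 0, 0], [0, 0, 0], [0, 0, 0]], hand=[-0.1, -0.1, -0.5, -0.9, -1, -1], newtons=35)

```text
time: 13.95
ee_pos: [0.5785, -0.2542, 0.1646]
tool_rot: [0.646, 0.764, 0.0, 0.0]
force: [1.1, 0.6, 0.4]
finger_gap: 0.0076
grip_force: 35.0
```

Run:
```python
from h import *
st()
```

```text
t 13.95 p [ 0.5785 -0.2542  0.1646] yaw 9.55 z [ 0.001 -0.    -1.   ] F [1.1 0.6 0.4] gap 0.0076 grip 35.0 q [-0.03  0.52  0.47  1.76 -0.28  0.93  0.73]
```

Gripped on the tab. Lift clear of the rack and head left.

Emit:
carry_out(twist=[[0, 0, 0], [0, 0, 0], [0, 0, 0], [0, 0, 0], [0, 0, 0], [0, 0, 0], [0, 0, 0], [0, 0, 0]], xyz=[[0, 0, -0.4], [0, 0, -0.8], [0, 0, -1], [0, 0, -1], [0, 0, -1], [0, 0, -1], [0, 0, -0.7], [0, 0, 0]], hand=[-1, -1, -1, -1, -1, -1, -1, -1])

```text
time: 14.95
ee_pos: [0.5788, -0.2545, 0.2839]
tool_rot: [0.646, 0.763, 0.001, 0.001]
force: [-0.5, -0.1, -2.1]
finger_gap: 0.008
grip_force: 35.0
```

```bash
cat > data.py <<'E'
import numpy as np
D=[([.1589,.6555,.2388],76.38,[-1.441,.477,.022,1.555,-.011,1.109,-.083]),
([.2982,.5116,.2393],-3.9,[-1.43,.35,.36,1.78,-.14,1.04,-1.08]),
([.4875,.3353,.155],-3.63,[-1.01,.46,.4,1.86,-.22,.87,-.57]),
([.54,.2816,.0662],-3.6,[-.84,.61,.35,1.86,-.3,.73,-.39]),
([.538,.2334,.1967],-8.63,[-.87,.4,.46,1.84,-.21,.95,-.47]),
([.5274,.0413,.1975],-22.99,[-.67,.32,.57,1.98,-.22,.91,-.38]),
([.522,-.0177,.1272],-27.67,[-.53,.42,.56,2.05,-.32,.76,-.26]),
([.5229,-.0172,.0931],-27.68,[-.5,.47,.52,2.07,-.36,.69,-.22]),
([.5384,-.0852,.2122],-18.11,[-.44,.33,.59,1.93,-.22,.95,-.05]),
([.5728,-.2438,.2102],5.33,[-.07,.46,.51,1.74,-.26,1.01,.62]),
([.5785,-.2542,.1646],9.55,[-.03,.52,.47,1.76,-.28,.93,.73])]
E
cat > fk.py <<'E'
from h import *; from data import D
from scipy.optimize import least_squares
import itertools
def fk(q,L,sg):
    R=Rn.identity();p=np.array([L[0],L[1],L[2]]);k=3
    for i in range(7):
        R=R*Rn.from_euler('zyzyzyz'[i],sg[i]*q[i])
        o={1:[L[3],L[4],L[5]],3:[L[6],L[7],L[8]],5:[L[9],L[10],L[11]]}.get(i,[0,0,0]); p=p+R.apply(o)
    return p,R*Rn.from_euler('z',L[12])
def res(L,sg,DD):
    r=[]
    for p,R,q in DD:
        a,B=fk(q,L,sg); r+=list(a-p)+list((B.inv()*R).as_rotvec()*.3)
    return np.array(r+list(.003*L[[0,1,3,4,6,7,9,10]]))
E
python3 - <<'E'
from fk import *
import json
s=arm.sense(); st()
DD=[(np.array(p),pose(y),q) for p,y,q in D]+[(s['ee_pos'],Rn.from_quat(s['tool_rot']),s['qpos'])]
best=[]
for a,b,c,d in itertools.product((1,-1),repeat=4):
    sg=[a,1,b,1,c,1,d]
    for y0 in(0,np.pi/2,np.pi,-np.pi/2):
        L0=np.array([0,0,.32,0,0,.5,0,0,.5,0,0,.3,y0]); o=least_squares(res,L0,args=(sg,DD),max_nfev=60); best.append((o.cost,sg,o.x))
best.sort(key=lambda t:t[0])
for b in best[:3]: print(b[0],np.abs(res(b[2],b[1],DD)[:-8]).max().round(4),b[1],b[2].round(3))
json.dump([best[0][1],best[0][2].tolist()],open('fk.json','w'))
E
```

```text
t 14.95 p [ 0.5788 -0.2545  0.2839] yaw 9.54 z [ 0.003 -0.001 -1.   ] F [-0.5 -0.1 -2.1] gap 0.008 grip 35.0 q [-0.07  0.4   0.52  1.64 -0.21  1.15  0.67]
7.071693720392795e-05 0.0043 [-1, 1, -1, 1, -1, 1, -1] [-1.000e-03 -0.000e+00  4.200e-02  2.000e-03 -2.900e-02  5.350e-01
 -1.000e-03 -4.000e-02  4.730e-01 -1.000e-03  7.000e-03  6.800e-02
  1.572e+00]
7.071693720392901e-05 0.0043 [-1, 1, -1, 1, -1, 1, -1] [-1.000e-03 -0.000e+00  4.200e-02  2.000e-03 -2.900e-02  5.350e-01
 -1.000e-03 -4.000e-02  4.730e-01 -1.000e-03  7.000e-03  6.800e-02
  1.572e+00]
7.071693720392901e-05 0.0043 [-1, 1, -1, 1, -1, 1, -1] [-1.000e-03 -0.000e+00  4.200e-02  2.000e-03 -2.900e-02  5.350e-01
 -1.000e-03 -4.000e-02  4.730e-01 -1.000e-03  7.000e-03  6.800e-02
 -4.711e+00]
```

```bash
cat > ik.py <<'E'
from fk import *
import json
sg,L=json.load(open('fk.json')); L=np.array(L)
lo=np.array([-2.96,-.34,-1.41,.24,-1.37,.17,-2.96])+.04; hi=np.array([2.96,2.1,1.46,2.44,4.51,1.92,2.96])-.04
def setw(w): L[2]=w-.026; L[11]=w
def ik(p,R,q0):
    f=lambda q:np.r_[(lambda a:np.r_[a[0]-p,(a[1].inv()*R).as_rotvec()*.3])(fk(q,L,sg)),.002*(q-q0)]
    o=least_squares(f,np.clip(q0,lo,hi),bounds=(lo,hi),max_nfev=80); return o.x,np.abs(f(o.x)[:6]).max()
E
python3 - <<'E'
from ik import *
q0=np.array(arm.sense()['qpos']); c=np.array([.50,.29])
for w in(.25,.35):
    setw(w)
    for yaw in(20,60,100,130,-20,-50,-80):
        n=np.array([np.cos(np.radians(yaw)),np.sin(np.radians(yaw))]); q=q0; out=[]
        for tilt in range(0,71,10):
            h=.02+.145*np.cos(np.radians(tilt)); p=np.r_[c+n*(.061-.145*np.sin(np.radians(tilt))),h]
            q,e=ik(p,pose(yaw,tilt),q); out.append(round(e*1000))
        print(w,yaw,out,q.round(2))
E
```

```text
0.25 20 [0, 0, 0, 0, 0, 0, 23, 37] [ 0.16  1.37 -1.37  2.4   2.68  1.8  -1.95]
0.25 60 [0, 0, 0, 0, 10, 37, 63, 76] [ 0.89  1.16 -1.2   2.24 -1.33  0.21  2.73]
0.25 100 [0, 0, 0, 0, 0, 0, 0, 0] [ 0.42  0.9  -0.66  1.96 -1.    0.88  2.53]
0.25 130 [0, 0, 0, 0, 0, 0, 0, 0] [ 0.16  0.98 -0.49  1.59 -0.66  1.36  2.4 ]
0.25 -20 [0, 0, 0, 0, 0, 0, 0, 0] [-2.06  1.33  1.13  2.27  0.61  0.21 -2.35]
0.25 -50 [0, 0, 0, 0, 0, 0, 0, 0] [-1.91  1.41  1.2   1.9  -0.08  0.85 -1.8 ]
0.25 -80 [0, 0, 0, 0, 0, 0, 0, 0] [-1.64  1.47  1.23  1.54 -0.2   1.43 -1.87]
0.35 20 [0, 0, 0, 0, 3, 33, 54, 66] [-0.69  1.12 -0.69  2.4   2.14  1.88 -2.92]
0.35 60 [0, 0, 0, 0, 15, 40, 55, 51] [ 1.09  1.32 -1.09  2.31 -1.28  0.21  2.92]
0.35 100 [0, 0, 0, 0, 0, 0, 0, 0] [ 0.5   1.01 -0.55  1.88 -0.87  0.98  2.58]
0.35 130 [0, 0, 0, 0, 0, 0, 0, 0] [ 0.2   1.13 -0.43  1.4  -0.57  1.48  2.43]
0.35 -20 [0, 0, 0, 0, 0, 0, 0, 0] [-2.29  1.55  1.1   2.25 -0.26  0.32 -1.72]
0.35 -50 [0, 0, 0, 0, 0, 0, 0, 0] [-1.98  1.47  1.11  1.78 -0.12  1.01 -1.92]
0.35 -80 [0, 0, 0, 0, 0, 0, 0, 0] [-1.62  1.55  1.17  1.3  -0.25  1.6  -1.98]
```

Run:
```python
from h import *
p=np.array(arm.sense()['ee_pos']); a=plan(p+[-.025,.18,.015],pose(-35)); b=plan([.465,.295,.295],pose(-50),start=a)
C=cloud(dict(np.load('top.npz'))); q=C.reshape(-1,3)
for x in(.2,.3,.4,.5):
    print(x,[round(float(np.median(q[(abs(q[:,0]-x)<.03)&(abs(q[:,1]-y)<.02)][:,2])),3) for y in(.38,.42,.46,.5,.55,.6,.65) if ((abs(q[:,0]-x)<.03)&(abs(q[:,1]-y)<.02)).any()])
```

```text
n 10 twist [0.0, 0.0, 0.099]
[0.91, 0.03, -0.08],[0.91, -0.04, -0.08],[0.9, -0.11, -0.08],[0.89, -0.18, -0.08],[0.87, -0.25, -0.08],[0.85, -0.32, -0.08],[0.82, -0.39, -0.08],[0.79, -0.45, -0.08],[0.75, -0.51, -0.08],[0.71, -0.57, -0.08],
n 17 twist [0.0, 0.0, 0.02]
[0.74, -0.84, 0.01],[0.73, -0.85, 0.01],[0.71, -0.86, 0.01],[0.7, -0.87, 0.01],[0.69, -0.88, 0.01],[0.67, -0.89, 0.01],[0.66, -0.9, 0.01],[0.65, -0.91, 0.01],[0.63, -0.92, 0.01],[0.62, -0.93, 0.01],[0.6, -0.94, 0.01],[0.59, -0.95, 0.01],[0.57, -0.96, 0.01],[0.56, -0.97, 0.01],[0.54, -0.98, 0.01],[0.53, -0.98, 0.01],[0.51, -0.99, 0.01],
0.2 [-0.898, -0.895, -0.014, -0.012, -0.011, -0.011, -0.011]
0.3 [-0.002, -0.002, -0.013, -0.01, -0.01, -0.01, -0.012]
0.4 [-0.0, -0.001, -0.013, -0.01, -0.01, -0.008, -0.009]
0.5 [-0.001, -0.001, -0.013, -0.011, -0.011, 0.053, 0.055]
```

Emit:
carry_out(twist=[[0, 0, 0.099], [0, 0, 0.099], [0, 0, 0.099], [0, 0, 0.099], [0, 0, 0.099], [0, 0, 0.099], [0, 0, 0.099], [0, 0, 0.099], [0, 0, 0.099], [0, 0, 0.099]], xyz=[[0.5, 0, -0.1], [0.91, -0.04, -0.1], [0.9, -0.11, -0.1], [0.89, -0.18, -0.1], [0.87, -0.25, -0.1], [0.85, -0.32, -0.1], [0.82, -0.39, -0.1], [0.79, -0.45, -0.1], [0.75, -0.51, 0], [0.71, -0.57, 0]], hand=[-1, -1, -1, -1, -1, -1, -1, -1, -1, -1])

```text
time: 16.2
ee_pos: [0.5535, -0.0816, 0.2975]
tool_rot: [0.888, 0.461, -0.001, -0.0]
force: [0.2, -0.8, -1.0]
finger_gap: 0.0081
grip_force: 35.0
```

Emit:
carry_out(twist=[[0, 0, 0.03], [0, 0, 0.03], [0, 0, 0.03], [0, 0, 0.03], [0, 0, 0.03], [0, 0, 0.03], [0, 0, 0.03], [0, 0, 0.03], [0, 0, 0], [0, 0, 0]], xyz=[[0.74, -0.84, 0], [0.73, -0.85, 0], [0.71, -0.86, 0], [0.7, -0.87, 0], [0.68, -0.88, 0], [0.66, -0.9, 0], [0.64, -0.91, 0], [0.62, -0.92, 0], [0.6, -0.95, 0], [0.58, -0.96, 0]], hand=[-1, -1, -1, -1, -1, -1, -1, -1, -1, -1])

```text
time: 17.45
ee_pos: [0.5056, 0.1364, 0.2976]
tool_rot: [0.927, 0.376, -0.001, 0.0]
force: [0.6, 0.3, -1.2]
finger_gap: 0.0076
grip_force: 35.0
```

Run:
```python
from h import *
st(); a=plan([.465,.295,.28],pose(-50,0)); a=plan([.465,.295,.28],pose(-50,40))
```

```text
t 17.45 p [0.5056 0.1364 0.2976] yaw -45.81 z [-0.001 -0.001 -1.   ] F [ 0.6  0.3 -1.2] gap 0.0076 grip 35.0 q [-0.86  0.18  0.56  1.87 -0.11  1.12 -1.07]
n 8 twist [-0.0, 0.0, 0.012]
[0.51, -0.89, 0.11],[0.5, -0.89, 0.11],[0.49, -0.9, 0.11],[0.48, -0.9, 0.11],[0.48, -0.91, 0.11],[0.47, -0.91, 0.11],[0.46, -0.91, 0.11],[0.45, -0.92, 0.11],
n 8 twist [-0.111, -0.004, 0.011]
[0.51, -0.89, 0.11],[0.5, -0.9, 0.03],[0.49, -0.9, -0.05],[0.49, -0.9, -0.13],[0.48, -0.89, -0.21],[0.47, -0.87, -0.29],[0.46, -0.85, -0.36],[0.45, -0.81, -0.44],
```

Emit:
carry_out(twist=[[-0.11, 0, 0.012], [-0.11, 0, 0.012], [-0.11, 0, 0.012], [-0.11, 0, 0.012], [-0.11, 0, 0.012], [-0.11, 0, 0.012], [-0.11, 0, 0], [-0.11, 0, 0], [0, 0, 0]], xyz=[[0.51, -0.9, 0.1], [0.5, -0.9, 0], [0.5, -0.9, -0.05], [0.5, -0.9, -0.13], [0.48, -0.9, -0.2], [0.47, -0.87, -0.3], [0.45, -0.85, -0.35], [0.2, -0.4, -0.2], [0, 0, 0]], hand=[-1, -1, -1, -1, -1, -1, -1, -1, -1])

```text
time: 18.58
ee_pos: [0.4662, 0.2866, 0.2814]
tool_rot: [0.881, 0.331, 0.125, 0.315]
force: [-0.4, 0.1, -1.6]
finger_gap: 0.0079
grip_force: 35.0
```

Run:
```python
from h import *
st(); n=np.array([np.cos(np.radians(-50)),np.sin(np.radians(-50))]); c=np.array([.49,.285])
t=np.radians(50); h=.145*np.cos(t)+.030; p=np.r_[c+n*(.061-.145*np.sin(t)),h]; print(p)
plan(p,pose(-50,50))
s=arm.sense(); T=Rn.from_quat(s['tool_rot']); print('tilt',np.degrees(np.arccos(-T.as_matrix()[2,2])))
d=grab('scene'); cv2.imwrite('pics/f.png',cv2.resize(d['color'][60:260,120:330],None,fx=2.8,fy=2.8,interpolation=3)[...,::-1])
C=cloud(d)[60:260,120:330].reshape(-1,3); m=(C[:,2]>.12)&(C[:,2]<.3)&(np.hypot(*(C[:,:2]-s['ee_pos'][:2]).T)<.16); 
L=T.inv().apply(C[m]-s['ee_pos']); k=(L[:,2]>.02)&(L[:,2]<.16)&(abs(L[:,1])<.03); print(k.sum(),L[k].min(0).round(3),L[k].max(0).round(3),L[k].mean(0).round(3))
```

```text
t 18.57 p [0.4662 0.2866 0.2814] yaw -49.16 z [ 0.428 -0.473 -0.771] F [-0.4  0.1 -1.6] gap 0.0079 grip 35.0 q [-1.42  0.32  0.47  1.92  0.58  1.17 -2.11]
[0.45781148 0.32336078 0.1232042 ]
n 8 twist [-0.029, -0.004, 0.001]
[0.1, -0.79, 0.63],[0.1, -0.8, 0.61],[0.1, -0.82, 0.59],[0.1, -0.83, 0.57],[0.1, -0.85, 0.56],[0.11, -0.86, 0.54],[0.11, -0.87, 0.52],[0.11, -0.88, 0.5],
tilt 39.58992158611343
1519 [-0.088 -0.015  0.021] [0.092 0.029 0.145] [-0.011  0.004  0.082]
```

View pics/f.png

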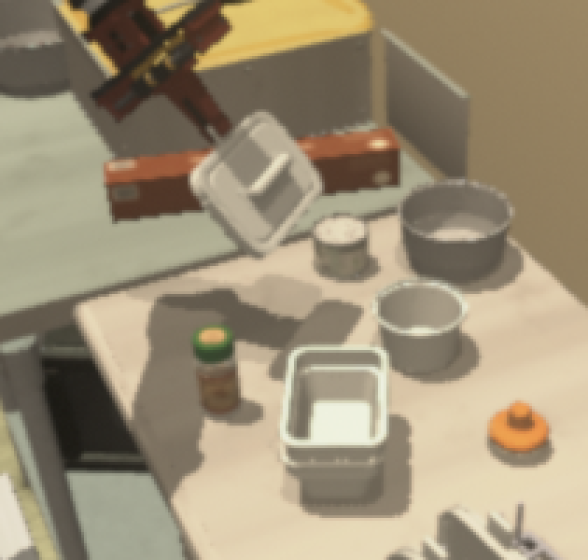

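The lid is held tilted with its bar up at px (260,180), and the surroundings are untouched. Increase the tilt to 60° and lower until the far edge nearly touches the table.

Run:
```python
from h import *
n=np.array([np.cos(np.radians(-50)),np.sin(np.radians(-50))]); c=np.array([.49,.285])
plan(np.r_[c-.058*n,.094],pose(-50,60))
```

```text
n 10 twist [-0.045, -0.003, 0.001]
[0.08, -0.77, 0.59],[0.08, -0.79, 0.56],[0.08, -0.81, 0.53],[0.08, -0.82, 0.5],[0.08, -0.84, 0.47],[0.08, -0.86, 0.44],[0.09, -0.87, 0.41],[0.09, -0.89, 0.38],[0.09, -0.9, 0.35],[0.09, -0.91, 0.32],
```

Emit:
carry_out(twist=[[-0.045, 0, 0], [-0.045, 0, 0], [-0.045, 0, 0], [-0.045, 0, 0], [-0.045, 0, 0], [-0.045, 0, 0], [-0.045, 0, 0], [-0.045, 0, 0], [-0.045, 0, 0], [-0.045, 0, 0]], xyz=[[0.08, -0.77, 0.6], [0.08, -0.8, 0.56], [0.08, -0.8, 0.53], [0.08, -0.82, 0.5], [0.08, -0.84, 0.47], [0.08, -0.86, 0.44], [0.08, -0.87, 0.41], [0.08, -0.88, 0.38], [0.1, -0.8, 0.3], [0, -0.4, 0.2]], hand=[-1, -1, -1, -1, -1, -1, -1, -1, -1, -1])

```text
time: 19.88
ee_pos: [0.4558, 0.3253, 0.1071]
tool_rot: [0.813, 0.3, 0.18, 0.465]
force: [0.9, 0.1, -1.5]
finger_gap: 0.0077
grip_force: 35.0
```

Run:
```python
from h import *
st(); s=arm.sense(); T=Rn.from_quat(s['tool_rot']); print('tilt',np.degrees(np.arccos(-T.as_matrix()[2,2])))
n=np.array([np.cos(np.radians(-50)),np.sin(np.radians(-50))]); c=np.array([.49,.285])
plan(np.r_[c-.058*n,.084],pose(-50,60))
```

```text
t 19.88 p [0.4558 0.3253 0.1071] yaw -50.47 z [ 0.572 -0.647 -0.503] F [ 0.9  0.1 -1.5] gap 0.0077 grip 35.0 q [-1.54  0.82  0.46  1.92  0.69  1.08 -2.52]
tilt 59.775372222667244
n 2 twist [-0.003, -0.014, -0.003]
[0.0, -0.56, 0.18],[0.01, -0.56, 0.18],
```

Emit:
carry_out(twist=[[0, 0, 0], [0, 0, 0], [0, 0, 0], [0, 0, 0]], xyz=[[0, -0.5, 0.29], [0, -0.3, 0.17], [0, -0.15, 0.08], [0, 0, 0]], hand=[-1, -1, -1, -1])

```text
time: 20.38
ee_pos: [0.4552, 0.3261, 0.0858]
tool_rot: [0.813, 0.301, 0.181, 0.465]
force: [0.1, -0.6, -1.1]
finger_gap: 0.0075
grip_force: 35.0
```

Run:
```python
from h import *
st()
```

```text
t 20.38 p [0.4552 0.3261 0.0858] yaw -50.37 z [ 0.573 -0.647 -0.503] F [ 0.1 -0.6 -1.1] gap 0.0075 grip 35.0 q [-1.53  0.85  0.45  1.92  0.68  1.06 -2.54]
```

Emit:
carry_out(twist=[[0, 0, 0], [0, 0, 0], [0, 0, 0], [0, 0, 0], [0, 0, 0], [0, 0, 0], [0, 0, 0], [0, 0, 0]], xyz=[[0, -0.1, 0.05], [0, 0, 0], [0, 0, 0], [0, 0, 0], [0, -0.3, -0.1], [0, -0.45, 0], [0, -0.45, 0], [0, 0, 0]], hand=[-1, -0.6, -0.4, -0.2, 0, 0.2, 0.4, 0.4])

```text
time: 21.38
ee_pos: [0.4455, 0.3374, 0.0626]
tool_rot: [0.813, 0.302, 0.181, 0.465]
force: [-0.5, 0.7, -0.2]
finger_gap: 0.0613
grip_force: 0.3
```

Run:
```python
from h import *
st(); d=grab('scene'); cv2.imwrite('pics/g.png',cv2.resize(d['color'][90:220,140:290],None,fx=4,fy=4,interpolation=3)[...,::-1])
```

```text
t 21.38 p [0.4455 0.3374 0.0626] yaw -50.13 z [ 0.574 -0.647 -0.502] F [-0.5  0.7 -0.2] gap 0.0613 grip 0.3 q [-1.54  0.9   0.43  1.9   0.67  1.06 -2.57]
```

View pics/g.png

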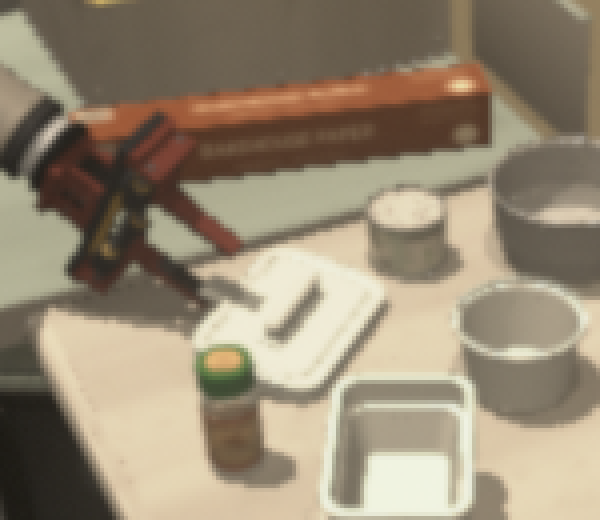

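The lid lies nearly flat with its bar up (px 300,310) and its tab resting on the lower finger. Withdraw along the fingers, then stand the tool up again.

Emit:
carry_out(twist=[[0, 0, 0], [0, 0, 0], [0, 0, 0], [0, 0, 0], [0.222, 0, 0], [0.222, 0, 0], [0.222, 0, 0], [0.222, 0, 0], [0.222, 0, 0], [0.222, 0, 0]], xyz=[[0, 0, -0.6], [0, 0, -1], [0, 0, -1], [0, 0, -1], [0, 0.4, -0.25], [0, 0.4, -0.3], [0, 0.3, -0.4], [0, 0.25, -0.4], [0, 0.15, -0.45], [0, 0.1, -0.5]], hand=[0.4, 0.4, 0.4, 0.4, 0.4, 0.4, 0.4, 0.4, 0.4, 0.4])

```text
time: 22.68
ee_pos: [0.404, 0.384, 0.1605]
tool_rot: [0.936, 0.352, 0.007, -0.007]
force: [0.0, -0.0, -0.4]
finger_gap: 0.0611
grip_force: 0.0
```

Run:
```python
from h import *
st()
for n in('top','scene'):
    d=grab(n); C=cloud(d); q=C.reshape(-1,3); dd=np.hypot(*(q[:,:2]-[.49,.285]).T)
    m=(dd<.115)&(q[:,2]>.008)&(q[:,2]<.05); b=(dd<.06)&(q[:,2]>.027)&(q[:,2]<.05)
    for k in(m,b):
        P=q[k]; print(n,k.sum(),np.median(P[:,2]).round(4),P.mean(0).round(4),cv2.minAreaRect(P[:,:2].astype(np.float32)*1000))
```

```text
t 22.68 p [0.404  0.384  0.1605] yaw -48.79 z [ 0.008  0.017 -1.   ] F [ 0.  -0.  -0.4] gap 0.0611 grip 0.0 q [-0.94  0.37  0.09  1.93 -0.05  0.82 -1.68]
top 1754 0.0164 [0.4965 0.2829 0.0173] ((496.5887451171875, 283.42449951171875), (189.10194396972656, 162.2495880126953), 61.501792907714844)
top 110 0.0347 [0.498  0.2807 0.0347] ((498.1062316894531, 280.99432373046875), (84.57630920410156, 16.331478118896484), 40.45060348510742)
scene 960 0.0159 [0.4994 0.2795 0.0171] ((489.9471130371094, 291.5377502441406), (178.24888610839844, 147.4700927734375), 41.31220245361328)
scene 80 0.034 [0.4955 0.2774 0.0337] ((494.9950866699219, 278.58001708984375), (84.50286865234375, 17.3518123626709), 42.63682556152344)
```

Lid is flat: panel at z 0.016, bar 85x16 mm at (0.498, 0.281) and 40.5°. Move over the bar.

Run:
```python
from h import *
plan([.4975,.2805,.09],pose(-49.6))
```

```text
n 7 twist [-0.001, -0.003, 0.0]
[0.01, 0.94, 0.5],[0.02, 0.94, 0.51],[0.02, 0.94, 0.51],[0.02, 0.94, 0.51],[0.02, 0.94, 0.51],[0.02, 0.94, 0.51],[0.02, 0.94, 0.51],
```

Emit:
carry_out(twist=[[0, 0, 0], [0, 0, 0], [0, 0, 0], [0, 0, 0], [0, 0, 0], [0, 0, 0], [0, 0, 0], [0, 0, 0]], xyz=[[0, 0.9, 0.5], [0, 0.95, 0.5], [0, 0.95, 0.5], [0, 0.95, 0.5], [0, 0.95, 0.5], [0, 0.9, 0.5], [0, 0.5, 0.3], [0, 0, 0]], hand=[0.2, 0.2, 0.2, 0.2, 0.2, 0.2, 0.2, 0.2])

```text
time: 23.78
ee_pos: [0.4849, 0.2912, 0.0913]
tool_rot: [0.936, 0.351, 0.006, -0.003]
force: [-0.2, 1.1, -0.3]
finger_gap: 0.0522
grip_force: 0.0
```

Run:
```python
from h import *
st(); plan([.4975,.2805,.037],pose(-49.6))
```

```text
t 23.77 p [0.4849 0.2912 0.0913] yaw -48.92 z [ 0.009  0.01  -1.   ] F [-0.2  1.1 -0.3] gap 0.0522 grip 0.0 q [-0.73  0.48  0.1   1.96 -0.08  0.7  -1.43]
n 3 twist [-0.001, -0.005, 0.005]
[0.03, 0.27, 0.9],[0.03, 0.27, 0.9],[0.04, 0.27, 0.9],
```

Emit:
carry_out(twist=[[-0.003, -0.015, 0.015], [0, 0, 0], [0, 0, 0], [0, 0, 0], [0, 0, 0]], xyz=[[0.1, 0.8, 0.6], [0, 0, 0.8], [0, 0, 0.6], [0, 0, 0.2], [0, 0, 0]], hand=[0.2, 0.2, 0.2, 0.2, 0.2])

```text
time: 24.4
ee_pos: [0.4969, 0.2813, 0.0476]
tool_rot: [0.938, 0.346, 0.001, -0.0]
force: [0.3, -0.6, 0.4]
finger_gap: 0.0528
grip_force: 0.0
```

Run:
```python
from h import *
st(); plan([.4975,.2805,.037],pose(-49.6))
```

```text
t 24.4 p [0.4969 0.2813 0.0476] yaw -49.55 z [ 0.002  0.001 -1.   ] F [ 0.3 -0.6  0.4] gap 0.0528 grip 0.0 q [-0.7   0.56  0.1   1.95 -0.09  0.63 -1.41]
n 1 twist [0.0, -0.002, 0.001]
[-0.0, 0.05, 0.53],
```

Emit:
carry_out(twist=[[0, 0, 0], [0, 0, 0], [0, 0, 0], [0, 0, 0], [0, 0, 0], [0, 0, 0]], xyz=[[0, 0.05, 0.5], [0, 0, 0], [0, 0, 0], [0, 0, 0], [0, 0, 0], [0, 0, 0]], hand=[0.2, 0.2, -0.4, -1, -1, -1], newtons=40)

```text
time: 25.15
ee_pos: [0.4978, 0.2806, 0.0381]
tool_rot: [0.938, 0.346, 0.001, -0.0]
force: [-0.9, 0.4, 1.1]
finger_gap: 0.0162
grip_force: 1.4
```

Run:
```python
from h import *
st(); a=plan([.4975,.2805,.15],pose(-49.6)); plan([.4772,.0067,.16],pose(-27.6),start=a)
```

```text
t 25.15 p [0.4978 0.2806 0.0381] yaw -49.56 z [ 0.002  0.002 -1.   ] F [-0.9  0.4  1.1] gap 0.0162 grip 1.4 q [-0.7   0.58  0.09  1.96 -0.09  0.61 -1.41]
n 6 twist [0.0, -0.001, 0.0]
[-0.0, -0.0, -0.93],[-0.0, -0.0, -0.93],[-0.0, -0.0, -0.93],[-0.0, -0.0, -0.93],[-0.0, -0.0, -0.93],[-0.0, -0.0, -0.93],
n 13 twist [0.0, 0.0, -0.038]
[-0.74, 0.75, -0.04],[-0.76, 0.73, -0.04],[-0.79, 0.71, -0.04],[-0.81, 0.68, -0.04],[-0.83, 0.66, -0.04],[-0.84, 0.63, -0.04],[-0.86, 0.61, -0.04],[-0.88, 0.58, -0.04],[-0.9, 0.56, -0.04],[-0.91, 0.53, -0.04],[-0.93, 0.5, -0.04],[-0.94, 0.48, -0.04],[-0.96, 0.45, -0.04],
```

Emit:
carry_out(twist=[[0, 0, 0], [0, 0, 0], [0, 0, 0], [0, 0, 0], [0, 0, 0], [0, 0, 0], [0, 0, 0], [0, 0, 0], [0, 0, -0.038], [0, 0, -0.038]], xyz=[[0, 0, 0], [0, 0, -0.4], [0, 0, -0.9], [0, 0, -1], [0, 0, -1], [0, 0, -1], [0, 0, -1], [0, 0, -1], [-0.5, 0.5, -0.5], [-0.76, 0.73, 0]], hand=[-1, -1, -1, -1, -1, -1, -1, -1, -1, -1])

```text
time: 26.4
ee_pos: [0.4956, 0.2455, 0.1762]
tool_rot: [0.927, 0.374, 0.003, -0.001]
force: [1.0, -0.8, -1.6]
finger_gap: 0.0155
grip_force: 40.0
```

Run:
```python
from h import *
st(); a=plan([.4772,.0067,.165],pose(-27.6))
```

```text
t 26.4 p [0.4956 0.2455 0.1762] yaw -46.04 z [ 0.005  0.003 -1.   ] F [ 1.  -0.8 -1.6] gap 0.0155 grip 40.0 q [-0.67  0.35  0.12  1.92 -0.05  0.87 -1.33]
n 11 twist [0.0, -0.001, -0.037]
[-0.81, 0.72, 0.05],[-0.83, 0.7, 0.05],[-0.85, 0.67, 0.05],[-0.87, 0.65, 0.05],[-0.89, 0.62, 0.05],[-0.91, 0.6, 0.05],[-0.93, 0.57, 0.05],[-0.94, 0.54, 0.05],[-0.96, 0.51, 0.05],[-0.97, 0.49, 0.05],[-0.99, 0.46, 0.05],
```

Emit:
carry_out(twist=[[0, 0, -0.037], [0, 0, -0.037], [0, 0, -0.037], [0, 0, -0.037], [0, 0, -0.037], [0, 0, -0.037], [0, 0, -0.037], [0, 0, -0.037], [0, 0, -0.037], [0, 0, -0.037]], xyz=[[-0.81, 0.72, 0], [-0.83, 0.7, 0], [-0.85, 0.67, 0], [-0.87, 0.65, 0], [-0.89, 0.62, 0], [-0.91, 0.6, 0], [-0.93, 0.57, 0], [-0.94, 0.54, 0], [-0.96, 0.5, 0], [-0.6, 0.3, 0]], hand=[-1, -1, -1, -1, -1, -1, -1, -1, -1, -1])

```text
time: 27.65
ee_pos: [0.4781, 0.0356, 0.1748]
tool_rot: [0.864, 0.504, 0.002, 0.0]
force: [0.2, -0.4, -0.2]
finger_gap: 0.0156
grip_force: 40.0
```

Emit:
carry_out(twist=[[0, 0, 0], [0, 0, 0]], xyz=[[0, 0, 0], [0, 0, 0]], hand=[-1, -1])

```text
time: 27.9
ee_pos: [0.4784, 0.0376, 0.1742]
tool_rot: [0.864, 0.504, 0.002, -0.0]
force: [0.2, 0.1, -1.1]
finger_gap: 0.0159
grip_force: 40.0
```

Run:
```python
from h import *
st(); a=plan([.4772,.0067,.165],pose(-27.6)); s=arm.sense(); T=Rn.from_quat(s['tool_rot'])
for n in('top','scene'):
    C=cloud(grab(n)); q=C.reshape(-1,3); zl=s['ee_pos'][2]-.022
    m=(abs(q[:,2]-zl)<.010)&(np.hypot(*(q[:,:2]-s['ee_pos'][:2]).T)<.13); P=q[m]
    r=cv2.minAreaRect(P[:,:2].astype(np.float32)*1000); L=T.inv().apply(P-s['ee_pos']); e=L[(abs(L[:,1])<.045)]
    print(n,m.sum(),np.median(P[:,2]).round(4),r,'lid x ext in tool',np.percentile(e[:,0],[0,.5,99.5,100]).round(4),'y',np.percentile(L[:,1],[0,.5,99.5,100]).round(4))
C=cloud(dict(np.load('scene.npz'))).reshape(-1,3); m=(np.hypot(*(C[:,:2]-[.4772,.0067]).T)<.115)&(abs(C[:,2]-.096)<.008); print(m.sum(),cv2.minAreaRect(C[m][:,:2].astype(np.float32)*1000))
```

```text
t 27.9 p [0.4784 0.0376 0.1742] yaw -29.51 z [ 0.003  0.002 -1.   ] F [ 0.2  0.1 -1.1] gap 0.0159 grip 40.0 q [-0.34  0.24  0.15  2.09 -0.05  0.82 -0.67]
n 2 twist [0.001, -0.002, -0.021]
[-0.69, 0.35, 0.23],[-0.69, 0.34, 0.23],
top 458 0.1525 ((483.0693359375, 34.98981475830078), (174.50408935546875, 115.90519714355469), 62.58460235595703) lid x ext in tool [-0.087  -0.0869  0.0867  0.0879] y [-0.0554 -0.0515  0.0617  0.0623]
scene 1425 0.1512 ((467.56915283203125, 43.18428039550781), (177.72210693359375, 146.85833740234375), 60.72242736816406) lid x ext in tool [-0.0893 -0.0882  0.0863  0.0885] y [-0.0857 -0.0814  0.0606  0.0613]
243 ((475.4085388183594, 1.3903350830078125), (151.992431640625, 109.21289825439453), 62.8964729309082)
```

The lid is centred in the grip to under 1 mm in both views. Align over the stack.

Emit:
carry_out(twist=[[0.002, -0.004, -0.022], [0, 0, -0.02], [0, 0, 0], [0, 0, 0], [0, 0, 0]], xyz=[[-0.7, 0.35, 0.3], [-0.6, 0.3, 0.5], [0, 0, 0.2], [0, 0, 0], [0, 0, 0]], hand=[-1, -1, -1, -1, -1])

```text
time: 28.62
ee_pos: [0.4772, 0.0088, 0.1539]
tool_rot: [0.855, 0.518, -0.0, 0.0]
force: [0.1, -0.6, -1.2]
finger_gap: 0.0158
grip_force: 40.0
```

Run:
```python
from h import *
st(); a=plan([.4775,.0065,.143],pose(-27.6))
s=arm.sense(); T=Rn.from_quat(s['tool_rot'])
for n in('scene',):
    C=cloud(grab(n)); q=C.reshape(-1,3); L=T.inv().apply(q-s['ee_pos'])
    for z0 in(.0215,.047):
        m=(abs(L[:,2]-z0)<.006)&(np.hypot(L[:,0],L[:,1])<.115); e=L[m&(abs(L[:,1])<.045)]; print(z0,m.sum(),np.percentile(e[:,0],[0,1,99,100]).round(4),np.percentile(L[m][:,1],[0,1,99,100]).round(4))
```

```text
t 28.62 p [0.4772 0.0088 0.1539] yaw -27.55 z [-0. -0. -1.] F [ 0.1 -0.6 -1.2] gap 0.0158 grip 40.0 q [-0.28  0.27  0.16  2.11 -0.06  0.77 -0.57]
n 1 twist [-0.0, 0.001, 0.001]
[-0.09, 0.06, 0.55],
0.0215 1396 [-0.0893 -0.0873  0.0842  0.0893] [-0.0852 -0.0791  0.0597  0.0601]Traceback (most recent call last):
  File "<stdin>", line 7, in <module>
    return _quantile_unchecked(
        a, q, axis, out, overwrite_input, method, keepdims, weights)
    return _ureduce(a,
                    func=_quantile_ureduce_func,
    ...<5 lines>...
                    overwrite_input=overwrite_input,
                    method=method)
    r = func(a, **kwargs)
    result = _quantile(arr,
                       quantiles=q,
    ...<2 lines>...
                       out=out,
                       weights=wgt)
    slices_having_nans = np.isnan(arr[-1, ...])
                                  ~~~^^^^^^^^^
IndexError: index -1 is out of bounds for axis 0 with size 0
```

Alignment is within 2.5 mm. Apply the small fix and lower toward contact.

Emit:
carry_out(twist=[[0, 0, 0], [0, 0, 0], [0, 0, 0], [0, 0, 0], [0, 0, 0]], xyz=[[-0.1, 0.06, 0.3], [0, 0, 0.3], [0, 0, 0.2], [0, 0, 0.1], [0, 0, 0]], hand=[-1, -1, -1, -1, -1])

```text
time: 29.3
ee_pos: [0.477, 0.0055, 0.1355]
tool_rot: [0.855, 0.518, -0.001, 0.0]
force: [0.7, 0.0, -1.2]
finger_gap: 0.0157
grip_force: 40.0
```

Run:
```python
from h import *
st(); a=plan([.4775,.0065,.121],pose(-27.6))
```

```text
t 29.3 p [0.477  0.0055 0.1355] yaw -27.62 z [-0.001 -0.001 -1.   ] F [ 0.7  0.  -1.2] gap 0.0157 grip 40.0 q [-0.27  0.3   0.15  2.12 -0.07  0.73 -0.56]
n 1 twist [-0.001, 0.001, -0.0]
[0.05, -0.0, 0.72],
```

Emit:
carry_out(twist=[[0, 0, 0], [0, 0, 0], [0, 0, 0], [0, 0, 0]], xyz=[[0.05, 0, 0.12], [0, 0, 0.12], [0, 0, 0.1], [0, 0, 0]], hand=[-1, -1, -1, -1])

```text
time: 29.8
ee_pos: [0.4779, 0.0063, 0.129]
tool_rot: [0.855, 0.518, -0.0, 0.0]
force: [0.9, -0.4, 1.0]
finger_gap: 0.0159
grip_force: 40.0
```

Run:
```python
from h import *
st(); print(arm.sense()['wrist_torque'])
```

```text
t 29.8 p [0.4779 0.0063 0.129 ] yaw -27.62 z [-0.    -0.001 -1.   ] F [ 0.9 -0.4  1. ] gap 0.0159 grip 40.0 q [-0.27  0.31  0.15  2.13 -0.07  0.71 -0.56]
[-0.27501291 -0.03396239 -0.01528445]
```

The skirt has found the rim and the lid is resting on the catches. Press.

Emit:
carry_out(twist=[[0, 0, 0], [0, 0, 0], [0, 0, 0], [0, 0, 0], [0, 0, 0]], xyz=[[0, 0, 0.1], [0, 0, 0.1], [0, 0, 0.1], [0, 0, 0.1], [0, 0, 0]], hand=[-1, -1, -1, -1, -1])

```text
time: 30.42
ee_pos: [0.4772, 0.0065, 0.1209]
tool_rot: [0.855, 0.518, -0.001, -0.0]
force: [-3.1, -0.5, 3.8]
finger_gap: 0.0157
grip_force: 40.0
```

Run:
```python
from h import *
st(); print(arm.sense()['wrist_torque'])
```

```text
t 30.43 p [0.4772 0.0065 0.1209] yaw -27.61 z [-0.001 -0.    -1.   ] F [-3.1 -0.5  3.8] gap 0.0157 grip 40.0 q [-0.27  0.32  0.15  2.13 -0.07  0.7  -0.55]
[0.05409218 0.54600917 0.01021507]
```

Emit:
carry_out(twist=[[0, 0, 0], [0, 0, 0], [0, 0, 0], [0, 0, 0]], xyz=[[0, 0, 0.08], [0, 0, 0.06], [0, 0, 0], [0, 0, 0]], hand=[-1, -1, -1, -1])

```text
time: 30.92
ee_pos: [0.4774, 0.0066, 0.1208]
tool_rot: [0.855, 0.518, -0.0, -0.0]
force: [-13.1, -0.6, 38.3]
finger_gap: 0.0156
grip_force: 40.0
```

Run:
```python
from h import *
st(); print(arm.sense()['wrist_torque'])
```

```text
t 30.93 p [0.4774 0.0066 0.1208] yaw -27.62 z [-0.001  0.    -1.   ] F [-13.1  -0.6  38.3] gap 0.0156 grip 40.0 q [-0.27  0.32  0.15  2.13 -0.07  0.69 -0.55]
[-0.06693906  3.18701632  0.1486515 ]
```

Hard stop at the home height, so it's seated. Relieve the load, open, and rise.

Emit:
carry_out(twist=[[0, 0, 0], [0, 0, 0], [0, 0, 0], [0, 0, 0], [0, 0, 0], [0, 0, 0], [0, 0, 0], [0, 0, 0], [0, 0, 0], [0, 0, 0]], xyz=[[0, 0, -0.12], [0, 0, 0], [0, 0, 0], [0, 0, 0], [0, 0, -0.4], [0, 0, -1], [0, 0, -1], [0, 0, -1], [0.7, 0.7, -1], [0.9, 0.9, -1]], hand=[-1, -0.3, 0, 0, 0, 0, 0, 0, 0, 0])

```text
time: 32.17
ee_pos: [0.521, 0.0199, 0.2297]
tool_rot: [0.856, 0.518, -0.0, 0.0]
force: [1.2, 0.3, -0.3]
finger_gap: 0.0438
grip_force: 0.0
```

Emit:
carry_out(twist=[[0, 0, 0], [0, 0, 0], [0, 0, 0], [0, 0, 0], [0, 0, 0], [0, 0, 0]], xyz=[[1, 0.5, 0], [1, 0.5, 0], [1, 0.5, 0], [1, 0.5, 0], [1, 0.5, 0], [0.6, 0.3, 0]], hand=[0, 0, 0, 0, 0, 0])

```text
time: 32.92
ee_pos: [0.6229, 0.0941, 0.2285]
tool_rot: [0.855, 0.518, -0.0, 0.0]
force: [0.1, -0.5, 0.3]
finger_gap: 0.0441
grip_force: 0.0
```

Run:
```python
from h import *
st()
for n in('top','scene'):
    d=grab(n); q=cloud(d).reshape(-1,3); r=q[:,:2]-[.4775,.0065]; a=np.radians(62.4); u=r@[np.cos(a),np.sin(a)]; v=r@[np.sin(a),-np.cos(a)]
    for nm,m in dict(plus=(u>.055)&(u<.08)&(abs(v)<.045),minus=(u<-.055)&(u>-.08)&(abs(v)<.045),bar=(abs(u)<.04)&(abs(v)<.006)).items():
        z=q[m&(q[:,2]>.05)&(q[:,2]<.15)][:,2]; print(n,nm,len(z),np.median(z).round(4) if len(z) else None)
cv2.imwrite('pics/z.png',cv2.resize(d['color'][100:330,130:370],None,fx=2.5,fy=2.5,interpolation=3)[...,::-1])
```

```text
t 32.92 p [0.6229 0.0941 0.2285] yaw -27.57 z [-0.001 -0.001 -1.   ] F [ 0.1 -0.5  0.3] gap 0.0441 grip 0.0 q [-0.36  0.41  0.15  1.69 -0.07  1.04 -0.67]
top plus 49 0.099
top minus 210 0.0992
top bar 91 0.1184
scene plus 137 0.0979
scene minus 360 0.096
scene bar 80 0.1175
```

View pics/z.png

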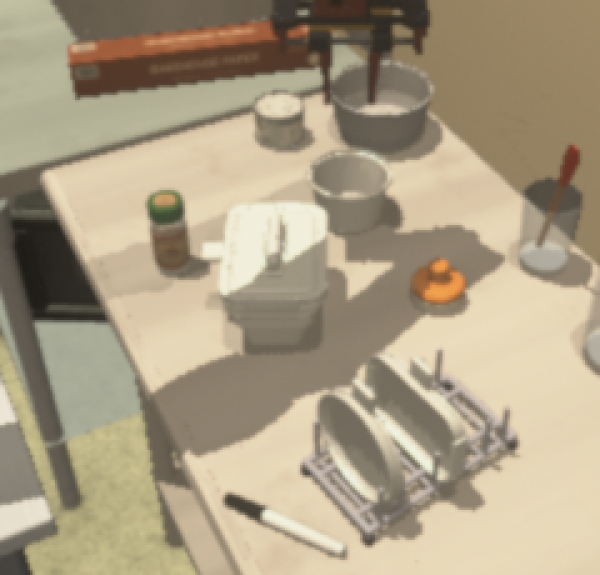

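The stack is upright with the lid on (px 275,270). Both ends of the panel are at 0.099 m, exactly home, and everything else is in place. Handing in.

```bash
python3 -c "
from plant import arm
print(arm.sign_off())"
```

```text
the job is handed in; nothing more can be done
None
```

The two rectangular tubs are nested upright on the table and the long lid is on the upper one, with both ends measured at the snapped-home height. The job was handed in after about 33 s of the 64 s allowed, with the arm clear and everything else where it stood in the final picture.

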